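# Lay out the pressure-building set

### The arm

A 6-joint arm with a two-finger parallel gripper is mounted at the origin on the work surface. World frame = base frame: x ahead of the robot, y to its left, z up, the work surface at z = 0. Lengths are in m, angles in rad, forces in N, time in s.
With the tool pointing down it reaches from about 0.375 to 0.825 m from the base axis. Payload 5.5 kg.
Tool frame: the origin (TCP) lies at the very end of the fingers, on their centre line; the grasp point (between the pads) lies 19 mm behind it; z points along the fingers, y is the direction in which the jaws open and shut (so a half turn about z gives the same grasp; the last joint's range is limited). The gripper opens to 85 mm and grips with 20 to 120 N. Pads are 22 mm wide; open, the fingers measure 114 mm over their backs; the gripper's body (76 mm by 85 mm) begins 54 mm behind the grasp point. The pads swing forward as they close: fully open they stand 13 mm farther back than shut.
Start: joints at [-1.185, 0.314, -0.047, 1.21, 0, 1.571], TCP at [0.226, -0.556, 0.231] pointing down, gripper open.
Joint ranges: [-2.67, 2.67], [-0.69, 1.73], [-1.03, 1.25], [-2.08, 2.16], [-1.42, 1.45], [-3.14, 3.14]. Speed limits (rad/s): [2.39, 2.39, 3.01, 3.14, 3.14, 3.14].

### API

Orientations are given as a 3x3 rotation matrix whose columns are the frame's x, y, z axes.
In Python, from rig import arm, imaging gives the robot as it stands. Calls block until the motion is done:
- arm.move_pose(position, orientation): joint-space move of the TCP to a pose.
- arm.movel(position, feed=0.15, attitude=None, guard=None): straight line of the TCP; attitude=None keeps the orientation; feed is the mean speed in m/s. With guard (N) it stops when the force on the tool has changed by that much, and returns True; else False.
- arm.goto_joints(angles): joint-space move.
- arm.ungrasp() and arm.close(): open the fingers fully, or close them until they stop; the grip force is fixed at half the most.
- arm.pause(seconds).
- arm.solve_ik(position, orientation): joint angles nearest the present ones, or None.
- arm.observe(): the state.
- imaging.capture(name): name is "scene" or "top"; returns the picture (384x512x3 uint8, red, green, blue); there is no depth.
- imaging.get_calibration(name): a dict with "fx", "fy", "cx", "cy" (pixels), "R" (3x3) and "t" (3): a world point X has camera coordinates R X + t. Camera axes: x right, y down, z forward; pixel columns grow to the right and rows downward; lengths in m; the calibration is good to about 2 mm. A picture is of the moment at which its call begins. get_calibration takes no time and is no camera call.
A pose or a line that the arm cannot do raises arm.Unreachable and nothing moves.
- arm.close_job(): hands the job in, once; it reports no verdict.
The state is a dict: "clock": time; "q": joint angles; "qd": joint speeds; "joint_torque": joint torques, N m; "tcp_pos": TCP position; "eef_rot": TCP orientation; "ft_force": force on the tool from outside, world axes, zero at the start; "moment": the same for the moment, N m; "finger_gap": opening from 0.0 (shut) to 1.0 (fully open).
Only numpy, scipy, OpenCV 4.12 (cv2) and the standard library are available. Lean on these libraries where they do the work, as an engineer would, in place of code of your own. Each camera call takes 0.05 s, during which the arm holds its last target.

### The job

Lay out the pressure-building set on the plywood board's three round rubber pads, every part upright and well centred: the chrome valve on the pad behind the round neck flange, the copper reducer (wide end down) on the pad behind the square test block, and the bronze bushing (flanged end down) on the pad between those two. Set the blue cap, wide rim down, centred on top of the bushing, and leave everything released and at rest. 'Behind' means on the far side from the robot.

Things in the scene. Friction and masses are not known exactly. Their poses are not given: they have to be found in the camera images.
- valve: Chrome valve, loose, standing upright, 74 mm tall: round foot 44 mm across, round body 34 mm across, two side ports (26 mm across, centred 24 mm up, 64 mm end to end along its x axis), and a round knob on top, 32 mm across, from 50 to 74 mm up, the place to grip. About 0.35 kg. Origin at the centre of its underside, z up.
- reducer: Copper pipe reducer, loose, a stepped tube (dark bore drawn on its top face, solid inside) standing on its wide end, 60 mm tall: 46 mm across up to 22 mm, tapering to 28 mm across from 36 to 60 mm up, the place to grip. About 0.16 kg. Origin at the centre of its underside, z up.
- bushing: Bronze bushing, loose, a short tube 42 mm across, 32 mm tall (dark 28 mm bore drawn on its flat top face, solid inside), standing on its flange (54 mm across, 6 mm thick). Grip the 42 mm barrel between 8 and 32 mm up. About 0.25 kg. Origin at the centre of its underside, z up.
- cap: Blue plastic cap, loose, solid, 28 mm tall, standing on its wide rim (42 mm across, 5 mm thick); above that a round grip 30 to 32 mm across. About 40 g. Origin at the centre of its underside, z up. The four parts, a nut and a washer start mixed up in a 2 by 3 group on a black sheet left or right of the board, 90 mm or more apart centre to centre.
- neck_flange: Round stainless neck flange with six bolts and a raised hub, 80 mm across, 28 mm tall, fixed on the board at one end of its robot-side row; it may be the left or the right end. Origin at the centre of its underside; x points away from the robot, y along the row to the left. The pad behind it is 115 mm along its +x, centre to centre.
- test_block: Square grey test block with four brass ports on top, 70 by 70 mm, 30 mm tall, fixed on the board at the other end of that row. Origin at the centre of its underside; axes as for the flange. The pad behind it is 115 mm along its +x, centre to centre.
- pad_flange: Round black rubber pad, 72 mm across and 4 mm thick, fixed on the plywood board; one of three alike in a row, 115 mm apart. Origin at the centre of its underside (the pad's top is at z +4 mm). This is the end pad behind the neck flange.
- pad_block: Round black rubber pad, 72 mm across and 4 mm thick, fixed on the plywood board; one of three alike in a row, 115 mm apart. Origin at the centre of its underside (the pad's top is at z +4 mm). This is the end pad behind the test block.
- pad_middle: Round black rubber pad, 72 mm across and 4 mm thick, fixed on the plywood board; one of three alike in a row, 115 mm apart. Origin at the centre of its underside (the pad's top is at z +4 mm). This is the middle pad of the row, between the other two.
Things that resemble listed ones, but are neither listed nor needed, are in the scene too. Leave any purple look-alike of the reducer alone.

How it is judged:
At the end, for the whole second after the job is handed in: Valve centred within 14 mm on the pad behind the flange, reducer within 14 mm on the pad behind the test block, bushing within 14 mm on the middle pad, all standing on their pads; the cap stands on the bushing, centred within 9 mm; all four upright within 0.08 rad, at rest and released (horizontal distance between valve and pad_flange below 0.014 m and z of valve in the frame of pad_flange between 0.001 and 0.007 m and horizontal distance between reducer and pad_block below 0.014 m and z of reducer in the frame of pad_block between 0.001 and 0.007 m and horizontal distance between bushing and pad_middle below 0.014 m and z of bushing in the frame of pad_middle between 0.001 and 0.007 m and horizontal distance between cap and bushing below 0.009 m and z of cap in the frame of bushing between 0.029 and 0.035 m and angle between each of valve, reducer, bushing, cap's own z axis and vertical below 0.08 rad and linear speed of each of valve, reducer, bushing, cap below 0.02 m/s and angular speed of each of valve, reducer, bushing, cap below 0.2 rad/s); the robot touches nothing.
It also fails if it takes over 115 s, if anything falls off the work surface, if the arm or the gripper's body presses on something with over 40 N, if the wrist force passes 120 N, or if a joint passes its speed limit or range.

## Working session

There is one attempt and no reset: what is moved stays moved. The work goes in short steps, each a Python script; the robot and the scene stay as the last script left them, time stands still between calls to the robot, and variables do not carry over. Pictures are saved under pics/ and viewed, and the job is handed in when it is done.

```bash
mkdir -p pics; ls
python3 - <<'E'
from rig import arm, imaging
import cv2
for n in("scene","top"):
    im=imaging.capture(n); cv2.imwrite(f"pics/{n}0.png",cv2.cvtColor(im,cv2.COLOR_RGB2BGR))
    c=imaging.get_calibration(n); print(n,c)
print(arm.observe())
E
```

```text
pics
scene {'fx': 415.61032503712914, 'fy': 415.61032503712914, 'cx': 263.7373768640378, 'cy': 192.9535693295761, 'R': array([[ 0.3463256 ,  0.93801467, -0.01367724],
       [ 0.78267183, -0.29694762, -0.54703465],
       [-0.51718795,  0.17874731, -0.83699822]]), 't': array([-0.19427043, -0.41511189,  1.37150845])}
top {'fx': 383.58214794360396, 'fy': 383.58214794360396, 'cx': 258.2524711329557, 'cy': 194.27620850716872, 'R': array([[ 0.01931002, -0.99964173,  0.01853445],
       [-0.98941419, -0.02177266, -0.14347649],
       [ 0.14382863, -0.01556772, -0.98948015]]), 't': array([-0.00937872,  0.5756981 ,  0.82479902])}
{'clock': 0.1, 'q': array([-1.18497825e+00,  3.14134045e-01, -4.79791065e-02,  1.21019913e+00,
       -7.14737908e-06,  1.57081039e+00]), 'qd': array([-0.00017289, -0.0014744 ,  0.00150065,  0.00139967, -0.00045966,
        0.00105925]), 'joint_torque': array([-1.47871680e-03, -5.40766776e+01,  3.40541697e+01,  1.11949127e-02,
       -1.85074646e-05,  1.54241138e-05]), 'tcp_pos': array([ 0.22559267, -0.55541419,  0.23053352]), 'eef_rot': array([[ 9.26496176e-01,  3.76303739e-01, -5.77100129e-04],
       [ 3.76304181e-01, -9.26495115e-01,  1.40182438e-03],
       [-7.16869684e-06, -1.51595011e-03, -9.99998851e-01]]), 'ft_force': array([-0.99149806,  0.20091329, -0.4307075 ]), 'moment': array([ 0.01564947, -0.01071715, -0.02298423]), 'finger_gap': 1.002504467652097}
```

View pics/scene0.png

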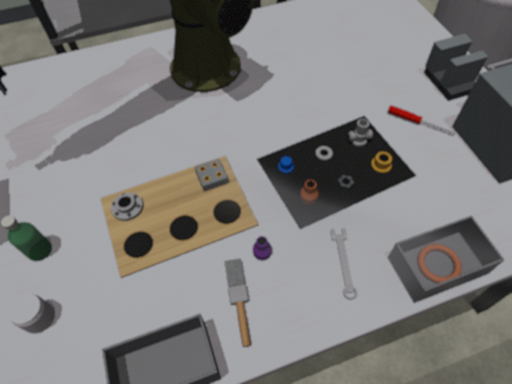

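View pics/top0.png

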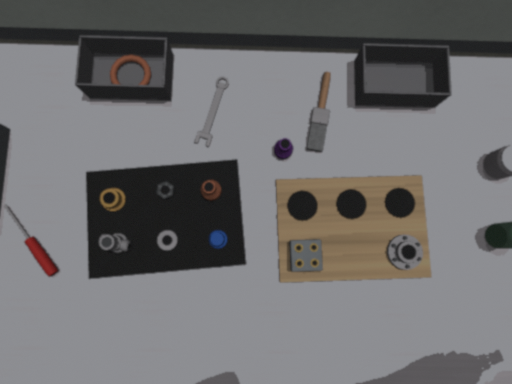

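The top view (up = +x, left = +y) shows these candidates:
- **Reducer:** copper part at (211,189). The purple look-alike at (284,149) is to be left alone, and the orange ring in the tray at (131,73) isn't it.
- **Bushing:** bronze/yellow part at (113,199). The nut (165,190) and washer (167,240) are not it.
- **Valve:** chrome part at (113,242). The chrome flange at (405,252) is fixed.
- **Cap:** blue part at (218,239).
- **Pads:** block (303,206), middle (351,204), flange (400,203).

Next I'll check the choice in one close crop.

Run:
```python
import cv2,numpy as np
t=cv2.imread("pics/top0.png");s=cv2.imread("pics/scene0.png")
a=cv2.resize(t[155:285,75:255],(780,563),interpolation=cv2.INTER_CUBIC)
b=cv2.resize(s[110:220,255:415],(780,536),interpolation=cv2.INTER_CUBIC)
cv2.imwrite("pics/c_top.png",a);cv2.imwrite("pics/c_scene.png",b)
```

```text
(no output)
```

View pics/c_top.png

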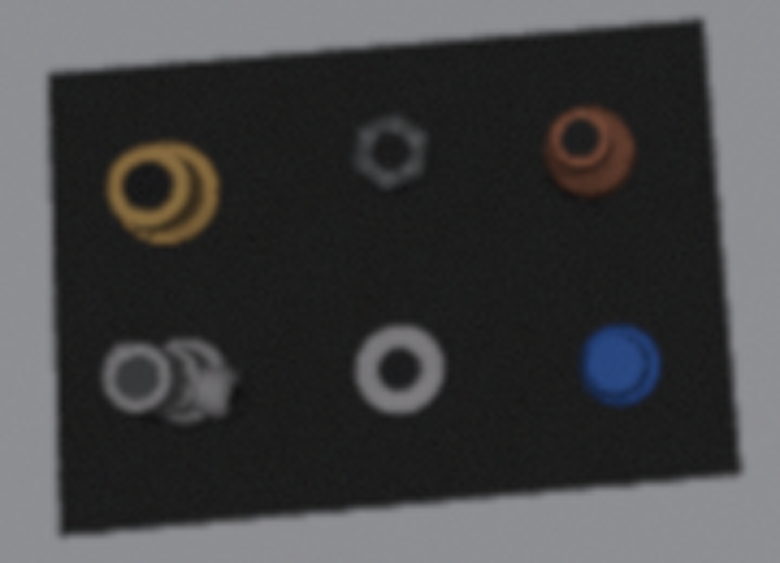

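View pics/c_scene.png

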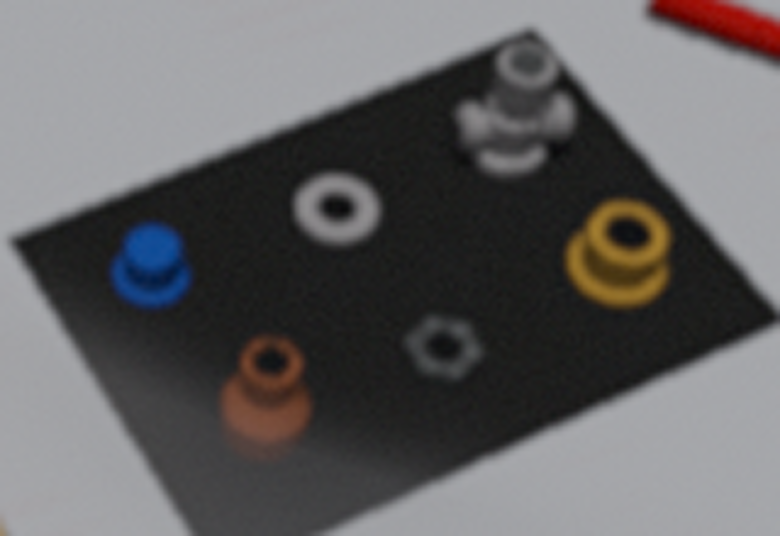

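All four choices match the descriptions. The crop shows the bores, chrome knob and blue top clearly, and everything is upright. Now I'll measure positions in both views.

```bash
cat > h.py <<'E'
import cv2,numpy as np
from rig import arm,imaging
CAL={n:imaging.get_calibration(n) for n in("scene","top")}
def ray(n,uv):
    c=CAL[n];d=c["R"].T@np.array([(uv[0]-c["cx"])/c["fx"],(uv[1]-c["cy"])/c["fy"],1]);return -c["R"].T@c["t"],d
def onplane(n,uv,z):
    o,d=ray(n,uv);return o+d*(z-o[2])/d[2]
def proj(n,X):
    c=CAL[n];p=c["R"]@np.asarray(X)+c["t"];return np.array([c["fx"]*p[0]/p[2]+c["cx"],c["fy"]*p[1]/p[2]+c["cy"]])
def tri(u,v):
    o1,d1=ray("scene",u);o2,d2=ray("top",v)
    A=[];b=[]
    for o,d in((o1,d1),(o2,d2)):
        d=d/np.linalg.norm(d);P=np.eye(3)-np.outer(d,d);A.append(P);b.append(P@o)
    return np.linalg.lstsq(np.vstack(A),np.hstack(b),rcond=None)[0]
def snap(tag):
    r={}
    for n in("scene","top"):
        r[n]=imaging.capture(n);cv2.imwrite(f"pics/{n}_{tag}.png",cv2.cvtColor(r[n],cv2.COLOR_RGB2BGR))
    return r
def hole(im,lo,hi,box,k=6):
    """centre of inner hole of colour ring in box (u0,v0,u1,v1)"""
    u0,v0,u1,v1=box
    c=cv2.resize(im[v0:v1,u0:u1],None,fx=k,fy=k,interpolation=cv2.INTER_CUBIC)
    m=cv2.inRange(cv2.cvtColor(c,cv2.COLOR_RGB2HSV),lo,hi)
    cs,h=cv2.findContours(m,cv2.RETR_CCOMP,cv2.CHAIN_APPROX_NONE)
    f=lambda q:((np.array(cv2.fitEllipse(q)[0])+.5)/k-.5+[u0,v0], np.array(cv2.fitEllipse(q)[1])/k)
    outer=max(cs,key=cv2.contourArea)
    hs=[q for q,g in zip(cs,h[0]) if g[3]>=0 and len(q)>20]
    return (f(max(hs,key=cv2.contourArea)) if hs else None), f(outer)
E
python3 - <<'E'
from h import *
r={n:cv2.cvtColor(cv2.imread(f"pics/{n}0.png"),cv2.COLOR_BGR2RGB) for n in("scene","top")}
# ring parts
for nm,lo,hi,bx,zt in(("reducer",(3,90,50),(14,255,255),dict(top=(195,173,228,206),scene=(296,174,324,206)),.06),
  ("bushing",(14,90,50),(28,255,255),dict(top=(95,180,130,218),scene=(366,146,398,178)),.032),
  ("cap",(100,120,40),(125,255,255),dict(top=(203,225,235,254),scene=(274,150,300,178)),.028)):
    o={n:hole(r[n],lo,hi,bx[n]) for n in r}
    print(nm,[(n,k) for n,k in o.items()])
    if o["scene"][0] is not None and o["top"][0] is not None:
        print("  tri",tri(o["scene"][0][0],o["top"][0][0]),[onplane(n,o[n][0][0],zt+.001)[:2] for n in o])
# pads
P={}
for n,bx in(("top",(270,170,435,290)),("scene",(100,155,260,270))):
    u0,v0,u1,v1=bx;k=4
    g=cv2.resize(cv2.cvtColor(r[n],cv2.COLOR_RGB2GRAY)[v0:v1,u0:u1],None,fx=k,fy=k,interpolation=cv2.INTER_CUBIC)
    cs,_=cv2.findContours((g<50).astype(np.uint8),cv2.RETR_EXTERNAL,cv2.CHAIN_APPROX_NONE)
    L=[]
    for q in sorted(cs,key=cv2.contourArea)[::-1][:4]:
        e=cv2.fitEllipse(q);c=(np.array(e[0])+.5)/k-.5+[u0,v0];L.append((c,np.array(e[1])/k));print(n,c,L[-1][1])
    P[n]=sorted([x[0] for x in L[:3]],key=lambda c:c[0])
P["scene"]=P["scene"][::-1]
for a,b in zip(P["scene"],P["top"]): print("pad",tri(a,b),onplane("scene",a,.02)[:2],onplane("top",b,.02)[:2])
E
```

```text
reducer [('scene', ((array([310.17060979, 183.62172699]), array([5.12592634, 6.15391477])), (array([309.51524226, 189.85734177]), array([18.04322179, 22.45285797])))), ('top', ((array([208.39176814, 186.36895243]), array([8.01874034, 8.39601199])), (array([210.66792933, 189.11544673]), array([20.16414769, 20.84241867]))))]
  tri [0.58800459 0.11358542 0.06312162] [array([0.58684238, 0.1148988 ]), array([0.58817169, 0.11328459])]
bushing [('scene', ((array([383.43061956, 157.33786647]), array([5.33759054, 7.92416573])), (array([381.81334941, 161.75145849]), array([22.08153025, 23.49147034])))), ('top', ((array([108.63195674, 197.41707102]), array([10.0528361, 10.6802241])), (array([112.26726659, 198.79745483]), array([24.51040141, 26.83520253]))))]
  tri [0.56239572 0.34076501 0.03473901] [array([0.56136554, 0.34259641]), array([0.562394  , 0.34068297])]
cap [('scene', (None, (array([285.58046595, 164.33788808]), array([16.79229863, 18.49567413])))), ('top', (None, (array([217.67200979, 238.81856283]), array([19.18565241, 19.40348689]))))]
top [301.88734818 205.15516281] [28.36907578 28.78141212]
top [350.77261353 203.71238708] [27.9937191  28.91953087]
top [399.30870056 202.3046608 ] [27.72107506 29.13915634]
top [408.2598877 251.592659 ] [12.52806854 13.53183174]
scene [137.99814224 244.21672058] [22.87596512 28.45293236]
scene [183.36281586 227.40964508] [22.27319717 26.98418808]
scene [226.53704071 211.62862015] [21.22455978 25.1317997 ]
scene [124.16857719 201.50008774] [ 8.25208759 11.59894753]
pad [ 0.55752687 -0.10040293  0.00627568] [ 0.56591247 -0.10116294] [ 0.55572832 -0.0991554 ]
pad [ 0.5633717  -0.21521467  0.00715147] [ 0.5713038 -0.2140382] [ 0.56153201 -0.2126886 ]
pad [ 0.5692196  -0.33037821  0.00678993] [ 0.57731528 -0.32752515] [ 0.56727005 -0.32607024]
```

Run:
```python
from h import *
print("cap rim top",onplane("top",(217.67,238.82),.005)[:2],"cap topface scene",onplane("scene",(286.2,159.8),.029)[:2])
print(proj("scene",onplane("top",(217.67,238.82),.005)+[0,0,.024]))
r={n:cv2.cvtColor(cv2.imread(f"pics/{n}0.png"),cv2.COLOR_BGR2GRAY) for n in("scene","top")}
out=[]
for n,b in(("top",(93,228,138,256)),("scene",(345,112,380,150))):
    u0,v0,u1,v1=b;k=8
    c=cv2.resize(r[n][v0:v1,u0:u1],None,fx=k,fy=k,interpolation=cv2.INTER_CUBIC)
    cv2.putText(c,n,(3,12),0,.4,255);out.append(c)
    for th in(95,105,115):
        cs,h=cv2.findContours((c>th).astype(np.uint8),cv2.RETR_CCOMP,cv2.CHAIN_APPROX_NONE)
        for q,g in zip(cs,h[0]):
            if g[3]>=0 and len(q)>40:
                e=cv2.fitEllipse(q);print(n,th,(np.array(e[0])+.5)/k-.5+[u0,v0],np.array(e[1])/k)
w=max(o.shape[1] for o in out)
cv2.imwrite("pics/valve.png",np.vstack([cv2.copyMakeBorder(o,0,0,0,w-o.shape[1],0) for o in out]))
```

```text
cap rim top [0.47499813 0.09373255] cap topface scene [0.47341884 0.09725943]
[285.20286455 160.6056761 ]
top 95 [106.17408276 241.74742317] [10.85228539 11.51818466]
```

View pics/valve.png

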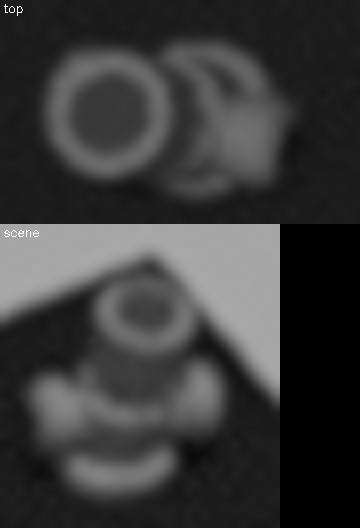

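Run:
```python
from h import *
print(tri((363,122.3),(106.17,241.75)),onplane("top",(106.17,241.75),.075),onplane("scene",(363,122.3),.075))
a=onplane("scene",(351.2,134.6),.025);b=onplane("scene",(370.9,133.8),.025);print(a,b,np.degrees(np.arctan2(*(b-a)[1::-1])))
def R(yaw): 
    y=np.array([np.cos(yaw),np.sin(yaw),0]);z=np.array([0,0,-1.]);return np.c_[np.cross(y,z),y,z]
q=arm.observe()["q"]
for p in((.588,.113),(.562,.341),(.475,.095),(.45,.332),(.557,-.1),(.563,-.215),(.569,-.33)):
  for yw in(-45,45,-20,0,160,135):
    s=arm.solve_ik(np.r_[p,.03],R(np.radians(yw))); s2=arm.solve_ik(np.r_[p,.2],R(np.radians(yw)));print(p,yw,None if s is None else s.round(2), s2 is not None)
```

```text
[0.46250596 0.32319893 0.07685185] [0.4622953  0.32301551 0.075     ] [0.46111217 0.32526318 0.075     ]
[0.45278979 0.30291082 0.025     ] [0.46990698 0.35591247 0.025     ] 72.10183542116985
(0.588, 0.113) -45 [ 0.19  0.46 -0.32  0.79  0.    2.55] True
(0.588, 0.113) 45 [ 0.19  0.46 -0.32  0.79  0.    0.98] True
(0.588, 0.113) -20 [ 0.19  0.46 -0.32  0.79  0.    2.11] True
(0.588, 0.113) 0 [ 0.19  0.46 -0.32  0.79  0.    1.76] True
(0.588, 0.113) 160 [ 0.19  0.46 -0.32  0.79  0.   -1.03] True
(0.588, 0.113) 135 [ 0.19  0.46 -0.32  0.79  0.   -0.6 ] True
(0.562, 0.341) -45 [ 0.55  0.56 -0.16  0.85  0.    2.9 ] True
(0.562, 0.341) 45 [ 0.55  0.56 -0.16  0.85  0.    1.33] True
(0.562, 0.341) -20 [ 0.55  0.56 -0.16  0.85  0.    2.47] True
(0.562, 0.341) 0 [ 0.55  0.56 -0.16  0.85  0.    2.12] True
(0.562, 0.341) 160 [ 0.55  0.56 -0.16  0.85  0.   -0.68] True
(0.562, 0.341) 135 [ 0.55  0.56 -0.16  0.85  0.   -0.24] True
(0.475, 0.095) -45 [ 0.2   0.28 -0.6   0.69  0.    2.55] True
(0.475, 0.095) 45 [ 0.2   0.28 -0.6   0.69  0.    0.98] True
(0.475, 0.095) -20 [ 0.2   0.28 -0.6   0.69  0
[... 969 characters left out ...]
9  0.    1.99] True
(0.563, -0.215) 45 [-0.36  0.47 -0.31  0.79  0.    0.42] True
(0.563, -0.215) -20 [-0.36  0.47 -0.31  0.79  0.    1.56] True
(0.563, -0.215) 0 [-0.36  0.47 -0.31  0.79  0.    1.21] True
(0.563, -0.215) 160 [-0.36  0.47 -0.31  0.79  0.   -1.59] True
(0.563, -0.215) 135 [-0.36  0.47 -0.31  0.79  0.   -1.15] True
(0.569, -0.33) -45 [-0.53  0.56 -0.16  0.85  0.    1.83] True
(0.569, -0.33) 45 [-0.53  0.56 -0.16  0.85  0.    0.26] True
(0.569, -0.33) -20 [-0.53  0.56 -0.16  0.85  0.    1.39] True
(0.569, -0.33) 0 [-0.53  0.56 -0.16  0.85  0.    1.05] True
(0.569, -0.33) 160 [-0.53  0.56 -0.16  0.85  0.   -1.75] True
(0.569, -0.33) 135 [-0.53  0.56 -0.16  0.85  0.   -1.31] True
```

```bash
cat >> h.py <<'E'
def Rz(deg=45):
    a=np.radians(deg);y=np.array([np.cos(a),np.sin(a),0]);z=np.array([0,0,-1.]);return np.c_[np.cross(y,z),y,z]
def st(m):
    o=arm.observe();print(m,"t",round(o["clock"],1),"tcp",o["tcp_pos"].round(4),"gap",round(o["finger_gap"],3),"F",o["ft_force"].round(1))
    return o
def pick(xy,z,yaw=45,up=.17):
    arm.move_pose(np.r_[xy,max(z+.06,.12)],Rz(yaw))
    hit=arm.movel(np.r_[xy,z],feed=.1,guard=8)
    if hit: st("HIT on descent"); return False
    arm.close(); st("closed")
    arm.movel(np.r_[xy,up],feed=.2); st("lifted"); return True
def place(xy,z,yaw=45,up=.17,above=.015,below=.008):
    arm.move_pose(np.r_[xy,max(z+above+.03,.1)],Rz(yaw))
    arm.movel(np.r_[xy,z+above],feed=.1); arm.pause(.2); st("above")
    h=arm.movel(np.r_[xy,z-below],feed=.02,guard=3); st(f"contact {h}")
    arm.ungrasp()
    arm.movel(np.r_[xy,up],feed=.2); st("released")
E
python3 - <<'E'
from h import *
pick((.588,.1135),.037)
snap("r1")
E
```

```text
closed t 4.4 tcp [0.5885 0.1137 0.0375] gap 0.306 F [1.6 1.4 3.4]
lifted t 5.2 tcp [0.587  0.1133 0.1686] gap 0.303 F [-0.  -1.  -2.3]
```

Run:
```python
from h import *
place((.5575,-.1004),.043)
snap("r2")
```

```text
above t 7.0 tcp [ 0.5583 -0.1004  0.0588] gap 0.303 F [-0.9 -1.  -1.5]
contact True t 7.6 tcp [ 0.5574 -0.1004  0.0465] gap 0.301 F [-0.1 -0.5  5.1]
released t 9.0 tcp [ 0.5568 -0.1003  0.169 ] gap 0.999 F [ 0.8  0.3 -0.5]
```

View pics/scene_r2.png

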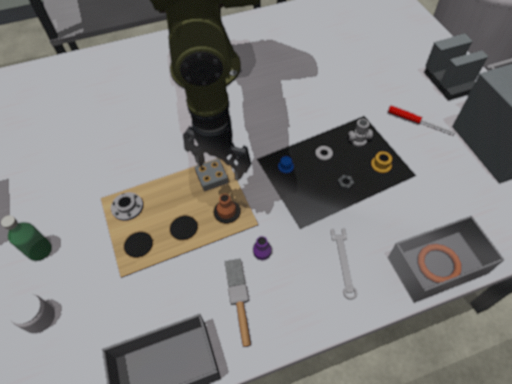

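The reducer is upright on the block pad at (226,206) in the scene view. Contact came 9 mm above its pick height, so the pad top is at about z 0.010. Bushing next.

Run:
```python
from h import *
if pick((.5622,.3410),.0095): 
    place((.5637,-.2150),.0185,above=.012)
    r=snap("b2")
```

```text
closed t 12.5 tcp [0.5625 0.3412 0.0103] gap 0.47 F [-0.7  0.1  4.8]
lifted t 13.4 tcp [0.5613 0.3405 0.1683] gap 0.473 F [ 0.4  0.6 -2.5]
above t 16.5 tcp [ 0.5643 -0.2153  0.0313] gap 0.474 F [-0.2 -0.6 -1.6]
contact True t 17.1 tcp [ 0.5636 -0.215   0.0192] gap 0.468 F [0.2 0.1 5.3]
released t 18.6 tcp [ 0.563  -0.2147  0.1689] gap 1.003 F [ 0.  -0.9  0.3]
```

View pics/scene_b2.png

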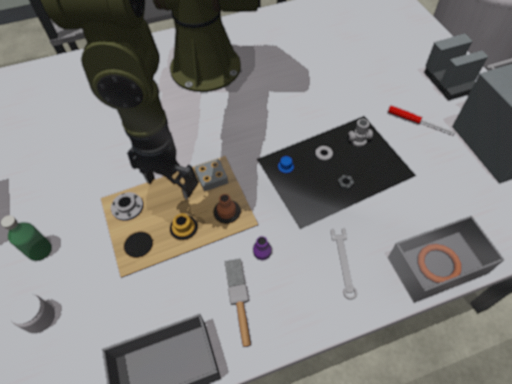

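The bushing is upright on the middle pad at (183,224). Valve next.

Run:
```python
from h import *
if pick((.4623,.3236),.049,up=.19): 
    place((.5695,-.3300),.058,up=.19)
    r=snap("v2")
```

```text
closed t 22.1 tcp [0.4625 0.3237 0.0496] gap 0.354 F [-2.4 -1.9  6.6]
lifted t 22.9 tcp [0.4614 0.323  0.1884] gap 0.355 F [-0.5  0.9 -5.5]
above t 25.9 tcp [ 0.5701 -0.3303  0.0739] gap 0.355 F [ 0.1  0.2 -4.4]
contact True t 26.7 tcp [ 0.5694 -0.33    0.0586] gap 0.357 F [ 0.3 -0.7  4.3]
released t 28.1 tcp [ 0.5689 -0.3297  0.1889] gap 1.002 F [-0.5  0.2  0.4]
```

View pics/scene_v2.png

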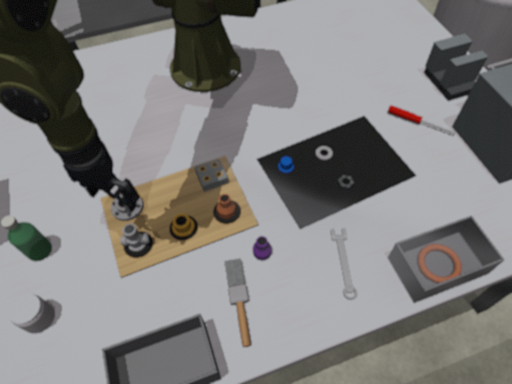

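The valve is upright on the flange pad at (135,240). Now I'll pick the cap, then measure the bushing bore before placing it.

Run:
```python
from h import *
print(pick((.4747,.0943),.0095))
r=snap("c1")
from h import proj
o={}
for n in r:
    u,v=proj(n,(.5637,-.215,.042)).astype(int); o[n]=hole(r[n],(14,90,50),(28,255,255),(u-18,v-18,u+19,v+19)); print(n,(u,v),o[n])
if all(o[n][0] is not None for n in o): print(tri(o["scene"][0][0],o["top"][0][0]),[onplane(n,o[n][0][0],.042)[:2] for n in o])
c=[cv2.resize(r["top"][165:260,270:430],None,fx=4,fy=4),cv2.resize(r["scene"][90:215,210:370],None,fx=4,fy=4)]
cv2.imwrite("pics/c1.png",cv2.cvtColor(cv2.resize(np.vstack(c),None,fx=.68,fy=.68),cv2.COLOR_RGB2BGR))
```

```text
closed t 31.6 tcp [0.4749 0.0944 0.01  ] gap 0.338 F [-1.5 -0.8  6.1]
lifted t 32.6 tcp [0.4739 0.0941 0.1689] gap 0.338 F [-0.  -0.9  0.2]
True
scene (np.int64(180), np.int64(220)) ((array([180.71376038, 220.26516342]), array([7.01275953, 9.01164691])), (array([179.60181936, 219.03150177]), array([41.1000824 , 42.63975271])))
top (np.int64(354), np.int64(201)) ((array([354.75258891, 201.92426554]), array([10.43839264, 10.77608109])), (array([352.11374919, 203.18125788]), array([24.54957581, 25.06021372])))
[ 0.56311246 -0.21515278  0.04286143] [array([ 0.56287933, -0.21453261]), array([ 0.56303834, -0.21606924])]
```

View pics/c1.png

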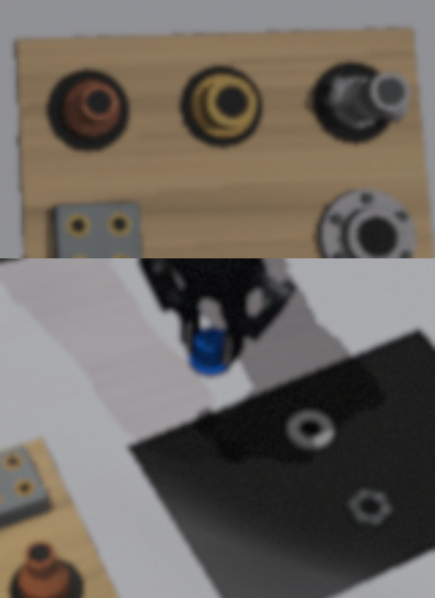

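The cap is held level at roughly crop (209,352), and the three placed parts look centred on their pads. The bushing bore triangulates to (0.5631, -0.2152), top at z 0.043. Placing the cap there.

Run:
```python
from h import *
place((.5632,-.2152),.051,above=.012,up=.2)
arm.move_pose(np.array([.40,.15,.25]),Rz(45)); st("away")
r=snap("f")
P={"block":(.5577,-.1004),"mid":(.5636,-.2151),"flange":(.5695,-.3302)}
bl={}
for n in r:
    u,v=proj(n,(.5632,-.2152,.07)).astype(int)
    bl[n]=hole(r[n],(100,120,40),(125,255,255),(u-18,v-18,u+19,v+19)); print(n,bl[n][1])
print("cap-blob tri",tri(bl["scene"][1][0],bl["top"][1][0]),"rim top-view z=.045",onplane("top",bl["top"][1][0],.046))
o={}
for n in r:
    u,v=proj(n,(.5577,-.1004,.07)).astype(int); o[n]=hole(r[n],(3,90,50),(14,255,255),(u-15,v-15,u+16,v+16))[0]
print("reducer",tri(o["scene"][0],o["top"][0]))
a=cv2.resize(r["top"][165:290,270:435],None,fx=4,fy=4,interpolation=3)[:,:640]
b=cv2.resize(r["scene"][155:270,95:260],None,fx=4,fy=4,interpolation=3)[:,:640]
cv2.imwrite("pics/f.png",cv2.cvtColor(cv2.resize(np.vstack([a,b]),None,fx=.62,fy=.62),cv2.COLOR_RGB2BGR))
```

```text
above t 34.6 tcp [ 0.5639 -0.2153  0.0639] gap 0.342 F [-0.2 -0.3  0.1]
contact True t 35.3 tcp [ 0.5631 -0.2152  0.0511] gap 0.338 F [-0.1  0.1  4.8]
released t 36.8 tcp [ 0.5625 -0.2149  0.1989] gap 0.996 F [-0.8 -1.1  0. ]
away t 38.3 tcp [0.4005 0.1496 0.2498] gap 1.001 F [ 0.7  0.2 -0. ]
scene (array([180.12263997, 218.88525391]), array([16.30463918, 16.80400848]))
top (array([355.64226659, 201.91314952]), array([17.53424199, 18.71439489]))
cap-blob tri [ 0.56244375 -0.21546854  0.04872252] rim top-view z=.045 [ 0.56258482 -0.21699868  0.046     ]
reducer [ 0.55684884 -0.10037163  0.07098321]
```

View pics/f.png

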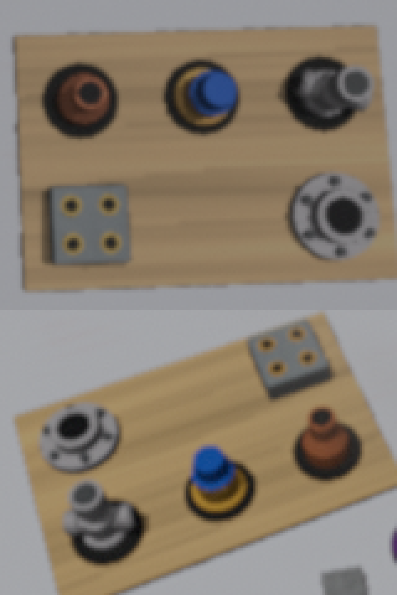

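The final view shows all parts upright: reducer crop (80,95), cap on bushing (205,92), valve (320,90). I'll check the valve's centring, then hand in.

Run:
```python
from h import *
print(tri((95+87/2.48,155+183/2.48),(270+355/2.48,165+84/2.48)), onplane("top",(270+355/2.48,165+84/2.48),.084))
```

```text
[ 0.56766385 -0.32943561  0.08305439] [ 0.56694239 -0.33149995  0.084     ]
```

The valve is about 2–3 mm from the pad centre and at the right height. Handing in.

Run:
```python
from h import *
print(arm.close_job());
```

```text
the job is handed in; nothing more can be done
None
```

I placed the reducer on the block pad, the bushing on the middle pad, the valve on the flange pad and the cap on the bushing. I handed in at about 38 s, with the gripper open and clear of everything. The job reports no verdict.

Last checks from the images:

| Part | Offset from target | Height check |
|---|---|---|
| Reducer | about 1 mm | top at z 0.071, expected about 0.070 |
| Bushing | about 1 mm | top at z 0.043, expected about 0.042 (before the cap went on) |
| Valve | about 2–3 mm | knob top at z 0.083, expected about 0.084 |
| Cap on bushing | about 1–2 mm | contact height matched the bushing top |

- **Uprightness:** all four parts look upright in both views; I did not measure the angles.
- **Disagreement:** the first triangulation put the pad tops at z of about 0.007, but contact put them at about 0.010. Guarded lowering absorbed the difference.
- **Failed checks:** none.

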